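# Scan the large culture flask's sloping label and rest the scanner

### The job

Take the hand scanner out of its holster and read the barcode label of the larger of the two culture flasks: press the scanner's sprung hood gently onto the middle of the label, square to the sloping face, so that the hood is clearly pushed in but not rammed against its stop, and hold it steady there for a full second and a half. How high the flask's bed has been jacked up is not known exactly, so feel for the face. Then hang the scanner back in its holster, upright on its shoulder, and let go; leave the smaller flask and the other things on the bench alone, and do not push the trays out of their slope.

Things in the scene. Friction and masses are not known exactly. Their poses are not given: they have to be found in the camera images.
- scanner: White hand scanner, 171 mm long, hanging nose down. Origin: centre of the underside of its grey shoulder plate (70 x 64 x 8 mm); z runs up through the handle, it looks out along -z. Handle: flat-sided, 42 mm along x, 30 mm along y, 8 to 80 mm above the origin. Below the origin a round barrel, 44 mm diameter, 66 mm long, then the hood. About 0.3 kg.
- hood (a joint): Black round rubber hood at the scanner's nose, 38 mm diameter, flat-ended, standing 25 mm out of the barrel. The value is how far it is pushed in: 0 free, 0.010 m fully in (hard stop). Spring: starts to move at about 2 N, 0.5 N more per mm, 7 N fully in; it springs back.
- nose (a point): Centre of the flat end of the hood, 91 mm below the scanner's origin on its axis when the hood is free; z points up the scanner towards the handle.
- holster: Fixed grey holster: base 120 x 120 mm, four thin posts and a top plate 100 x 100 x 12 mm whose top is 110 mm above the bench, with a round hole of 52 mm diameter in its middle. Origin on the bench under the hole.
- seat (a point): Centre of the holster's hole, on the top face of the plate, 110 mm above the bench; when the scanner hangs home its origin is here (within the 4 mm play).
- large: Fixed pedestal (base 150 x 120 mm, pivot 90 mm high) with a stiff tilting tray; on the tray a jacking bed that carries the LARGER flask: clear flat culture flask, body 150 x 100 x 36 mm, blue cap at its upper end. Origin on the bench under the pivot. The tray slopes up along the pedestal's +x by 26 to 43 degrees and stays by friction.
- large_label (a point): Point in the tray's frame where the centre of the large flask's barcode label (50 mm along x, 60 mm along y) would be with the bed fully down, 61 mm from the pivot. z: outward normal of the sloping face, x up the slope. The bed is clamped 0 to 16 mm higher, NOT measured: the real label lies that much farther out along z; feel for it.
- small: The same pedestal, tray and bed with the SMALLER flask, body 90 x 52 x 26 mm with a blue cap. To be left alone. Origin on the bench under the pivot.
- small_label (a point): The same point for the small flask's label (50 x 44 mm), bed fully down; the real label lies 0 to 16 mm farther out along z, the outward normal.
- bottle: Bystander: standing glass reagent bottle with blue cap, 68 mm diameter, 140 mm high. Origin under its centre.
- tubes: Bystander: yellow tube rack with orange-capped tubes, 70 x 140 mm, 78 mm high. Origin under its centre.
- tipbox: Bystander: grey pipette-tip box with clear lid, 89 x 124 mm, 59 mm high. Origin under its centre.
There are look-alikes about, which are no part of the job. What is shaped like the large but red or yellow is not meant.

How it is judged:
By the outcome, as a careful person would: the job done as asked, in the order asked, and still so for the second after the job is handed in, with the robot touching nothing.
It also fails if it takes over 45 s, if anything falls off the work surface, if the arm or the gripper's body presses on something with over 40 N, if the wrist force passes 120 N, or if a joint passes its speed limit or range.

### The arm

A 6-joint arm with a two-finger parallel gripper is mounted at the origin on the work surface. World frame = base frame: x ahead of the robot, y to its left, z up, the work surface at z = 0. Lengths are in m, angles in rad, forces in N, time in s.
With the tool pointing down it reaches from about 0.275 to 0.85 m from the base axis. Payload 5.2 kg.
Tool frame: the origin (TCP) lies midway between the tips of the shut fingers; the grasp point (between the pads) lies 19 mm behind it; z points along the fingers, y is the line along which they close (so a half turn about z gives the same grasp; the last joint's range is limited). The gripper opens to 85 mm and grips with 20 to 120 N. Pads are 22 mm wide; open, the fingers measure 114 mm over their backs; the gripper's body (76 mm by 85 mm) begins 54 mm behind the grasp point. The pads swing forward as they close: fully open they stand 13 mm farther back than shut.
Start: joints at [1.108, 0.259, 1.535, -0, 1.348, -0.203], TCP at [0.141, 0.532, 0.231] pointing down, gripper open.
Joint ranges: [-3.14, 3.14], [-0.91, 2.08], [0.19, 2.58], [-1.22, 4.36], [0.22, 2.71], [-3.12, 3.12]. Speed limits (rad/s): [2.57, 2.57, 3.14, 3.14, 3.14, 3.14].

### API

Orientations are given as [roll, pitch, yaw] about the fixed x, y, z axes, in that order (R = Rz(yaw) Ry(pitch) Rx(roll)).
In Python, from cell import arm gives the robot as it stands.
- The arm moves only by the tool apply_moves, never from a script. Its argument "series" is one flat list of numbers, 7 for each row, row after row: the shift along the world's x, y, z as a fraction of full scale, then the turn, a rotation vector about the world's x, y, z as a fraction of full scale, then the opening, from 0 (shut) to 1 (fully open). In form: [tx, ty, tz, wx, wy, wz, grip, tx, ty, tz, wx, wy, wz, grip, ...]. A call has 1 to 12 rows; each row shifts and turns the commanded pose from where the row before left it; what a row does not reach is not made up. Full scale, the value 1, is 0.2 m for a shift and 180 degrees for a turn. A row lasts 1/10 s, in which the tool goes at most 50 mm and 8.59 degrees, less where a joint would pass 70% of its speed; a pose out of reach is approached as far as the arm can. A call with a number of a shift or a turn outside -1 to 1 is refused whole. A call with a gripper value outside its range is refused whole. The fingers move at their own pace and stop on an object; "squeeze" is the grip in N (left out, the last holds). Time passes only in rows, so rows that do not move let the fingers close. It gives the time, the measured TCP pose, the force, the opening and the grip force at its end, in the units of the state.
- arm.sense(): the state, without advancing time (a new reading comes with each control period).
- arm.camera(name): name is "scene" or "top"; returns the picture (384x512x3 uint8, red, green, blue); there is no depth.
- arm.camera_params(name): a dict with "fx", "fy", "cx", "cy" (pixels), "R" (3x3) and "t" (3): a world point X has camera coordinates R X + t. Camera axes: x right, y down, z forward; pixel columns grow to the right and rows downward; lengths in m; the calibration is good to about 2 mm. A picture is of the moment at which its call begins. camera_params takes no time and is no camera call.
- arm.hand_in(): hands the job in; it is judged then, once.
The state is a dict: "time_s": time; "qpos": joint angles; "qvel": joint speeds; "joint_efforts": joint torques, N m; "position": TCP position; "tcp_rot": TCP orientation; "wrist_force": force on the tool from outside, world axes, zero at the start; "moment": the same for the moment, N m; "gripper_width": finger opening in m; "grasp_force": force on a finger pad.
Only numpy, scipy, OpenCV 4.12 (cv2) and the standard library are available. Lean on these libraries where they do the work, as an engineer would, in place of code of your own. Each camera call takes 0.05 s, during which the arm holds its last target. There are 200 camera calls.

## Working session

There is one attempt and no reset: what is moved stays moved. The work goes in short steps, Python scripts to look and compute and a tool call to move; the robot and the scene stay as the last step left them, time stands still between calls to the robot, and variables do not carry over. Pictures are saved under pics/ and viewed, at most 10 in all, crops included, and the job is handed in when it is done.

Besides the shell and the picture viewer there is one more tool, called as name(argument=value, ...), one argument or row to a line, values as JSON. apply_moves: Moves the arm, as the interface text tells. Shift numbers are shares of 0.2 m and turn numbers shares of 180 degrees, none past 1 either way. Its arguments: {"type":"object","properties":{"series":{"type":"array"},"squeeze":{"type":"number"}},"required":["series"]}

```bash
mkdir -p pics; ls
python3 - <<'E'
from cell import arm
import cv2,numpy as np
for n in("scene","top"):
    im=arm.camera(n); cv2.imwrite(f"pics/{n}0.png",im[:,:,::-1])
    p=arm.camera_params(n); print(n,{k:np.round(v,4).tolist() for k,v in p.items()})
print(arm.sense())
E
```

```text
pics
scene {'fx': 361.8809, 'fy': 361.8809, 'cx': 253.6478, 'cy': 192.7034, 'R': [[-0.9791, 0.2032, -0.0037], [0.1935, 0.9268, -0.3218], [-0.062, -0.3158, -0.9468]], 't': [0.5764, -0.0036, 1.2059]}
top {'fx': 498.7786, 'fy': 498.7786, 'cx': 259.1422, 'cy': 187.8489, 'R': [[-0.0266, -0.9996, 0.0046], [-0.9849, 0.0254, -0.171], [0.1709, -0.0091, -0.9853]], 't': [-0.0544, 0.5936, 1.5304]}
{'time_s': 0.1, 'qpos': array([ 1.10821605e+00,  2.59284695e-01,  1.53598293e+00,  1.74903840e-05,
        1.34800287e+00, -2.02799701e-01]), 'qvel': array([-0.00089155, -0.00183497, -0.00273049,  0.0001476 ,  0.00082433,
       -0.0003136 ]), 'joint_efforts': array([ 2.77299441e-03, -4.46978331e+01, -2.91247290e+01,  1.83564924e-05,
        6.25528643e-03, -2.13001297e-07]), 'position': array([0.14103133, 0.53111693, 0.23054626]), 'tcp_rot': array([-3.13995263e+00, -3.54640187e-04,  2.88180791e+00]), 'wrist_force': array([ 0.85316086, -0.60048722,  0.14504407]), 'moment': array([-0.07836749,  0.02962485,  0.01522514]), 'grasp_force': 0.0, 'gripper_width': 0.08565231177113967}
```

View pics/scene0.png

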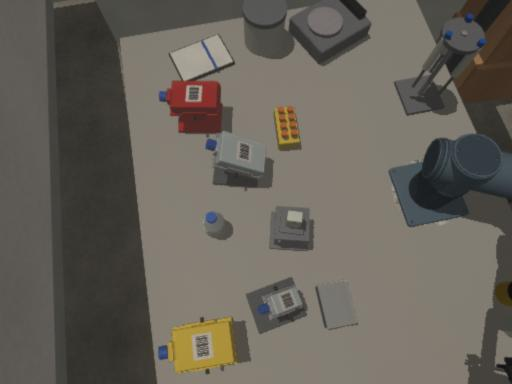

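View pics/top0.png

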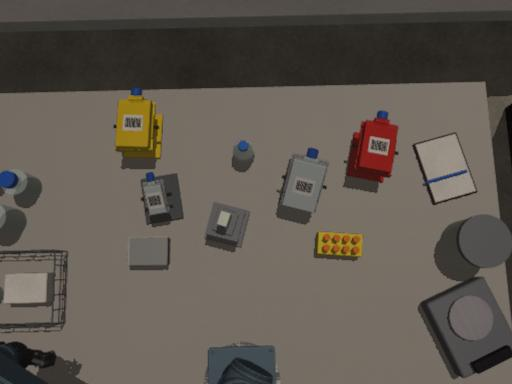

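The scene view shows the real (clear/grey) large flask at about (241,153) and the small one at about (283,302). The holster and scanner are at about (292,225). In the top view these are at (304,185), (156,200) and (227,222). I'll enlarge the two that matter.

Run:
```python
import cv2,numpy as np
s=cv2.imread("pics/scene0.png");t=cv2.imread("pics/top0.png")
f=lambda im,x,y:cv2.resize(im[y:y+75,x:x+100],None,fx=4,fy=4,interpolation=cv2.INTER_CUBIC)
cv2.imwrite("pics/crops.png",np.vstack([np.hstack([f(s,195,122),f(t,255,145)]),np.hstack([f(s,245,190),f(t,180,185)])]))
```

```text
(no output)
```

View pics/crops.png

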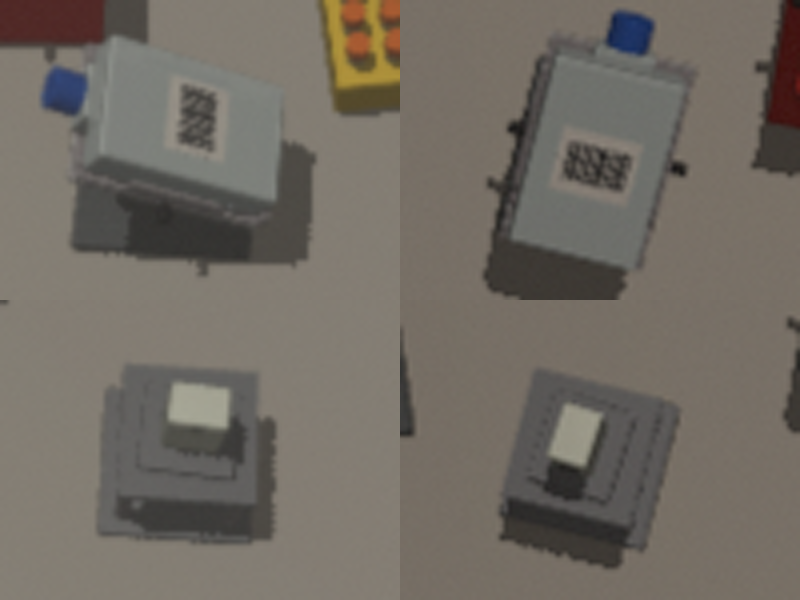

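The crops show the large flask's label. In the scene view its corners are near (238,141), (252,143), (250,162) and (236,160). In the top view they are near (296,177), (316,182), (313,197) and (293,192). The handle top is centred near (295,219) in scene and (224,219) in top. Next I'll measure these and triangulate.

```bash
cat > h.py <<'E'
import cv2,numpy as np
from cell import arm
P={n:arm.camera_params(n) for n in("scene","top")}
def ray(n,uv):
    p=P[n];R=np.array(p["R"]);d=R.T@np.array([(uv[0]-p["cx"])/p["fx"],(uv[1]-p["cy"])/p["fy"],1]);return -R.T@np.array(p["t"]),d
def onz(n,uv,z):
    c,d=ray(n,uv);return c+d*(z-c[2])/d[2]
def tri(a,b):
    M=[]
    for n in P:
        p=P[n];K=np.array([[p["fx"],0,p["cx"]],[0,p["fy"],p["cy"]],[0,0,1.]])
        M.append(K@np.c_[p["R"],p["t"]])
    X=cv2.triangulatePoints(*M,np.float64(a).T.copy(),np.float64(b).T.copy());return (X[:3]/X[3]).T
E
python3 - <<'E'
from h import *
im={n:cv2.imread(f"pics/{n}0.png") for n in P}
def quad(n,box,f):
    x,y,w,h=box;c=cv2.resize(im[n][y:y+h,x:x+w],None,fx=4,fy=4,interpolation=cv2.INTER_CUBIC).astype(int)
    m=f(c).astype(np.uint8);m=cv2.morphologyEx(m,cv2.MORPH_CLOSE,np.ones((9,9)))
    cs,_=cv2.findContours(m,cv2.RETR_EXTERNAL,cv2.CHAIN_APPROX_NONE);k=max(cs,key=cv2.contourArea);h=cv2.convexHull(k)
    q=cv2.approxPolyN(h,4,ensure_convex=True).reshape(-1,2) if hasattr(cv2,'approxPolyN') else cv2.boxPoints(cv2.minAreaRect(h))
    r=cv2.minAreaRect(h)
    return (q+.5)/4-.5+[x,y],(np.array(r[0])+.5)/4-.5+[x,y],cv2.contourArea(k)/16,r[2],m
vis=[]
lab=lambda c:(c[:,:,2]-c[:,:,0]>2)
face=lambda c:(c[:,:,2]-c[:,:,0]<-2)&(c.sum(2)>3*125)
hand=lambda c:(c.sum(2)>3*160)
for nm,f,b in (("label",lab,{"scene":(230,134,30,35),"top":(290,170,30,33)}),("handle",hand,{"scene":(275,205,35,35),"top":(205,200,40,40)})):
    for n in P:
        q,c,a,an,m=quad(n,b[n],f);print(nm,n,q.round(1).tolist(),c.round(2),round(a),round(an,1))
        vis.append(cv2.resize(m*255,(200,200)))
        if nm=="handle": print(onz(n,c,.19).round(4),[onz(n,p,.19).round(3)[:2].tolist() for p in q])
s=im["scene"][122:197,195:295].astype(int);print(s[[25,25,40],[25,50,60]],im["top"][170,300],im["top"][178,298])
cv2.imwrite("pics/m.png",np.hstack(vis))
E
```

```text
label scene [[259.4, 133.6], [259.4, 168.4], [229.6, 168.4], [229.6, 133.6]] [244.5 151. ] 971 90.0
label top [[319.4, 169.6], [319.4, 202.4], [289.6, 202.4], [289.6, 169.6]] [304.5 186. ] 970 90.0
handle scene [[292.1, 218.9], [288.1, 218.9], [288.4, 215.9], [289.4, 214.9]] [290.16 216.92] 6 5.7
[0.4944 0.0376 0.19  ] [[0.491, 0.044], [0.501, 0.042], [0.499, 0.034], [0.495, 0.032]]Traceback (most recent call last):
  File "<stdin>", line 16, in <module>
  File "<stdin>", line 6, in quad
ValueError: max() iterable argument is empty
```

Run:
```python
import cv2
s=cv2.imread("pics/scene0.png");t=cv2.imread("pics/top0.png")
print("scene row BGR thru label y=142:",s[142,230:262].tolist())
print("top row y=180", t[180,288:322].tolist())
print("handle top y=215",t[215,214:236].tolist())
print("handle scene y=218",s[218,282:308].tolist())
```

```text
scene row BGR thru label y=142: [[123, 128, 126], [124, 128, 125], [124, 129, 126], [122, 128, 124], [122, 128, 125], [123, 128, 125], [123, 128, 126], [126, 134, 135], [131, 141, 145], [132, 142, 147], [130, 138, 143], [127, 136, 140], [129, 137, 141], [127, 135, 137], [127, 135, 137], [126, 131, 132], [124, 129, 128], [122, 127, 126], [122, 127, 125], [123, 127, 125], [122, 126, 124], [122, 127, 124], [125, 130, 127], [125, 130, 128], [125, 130, 128], [125, 131, 128], [126, 131, 130], [124, 130, 129], [123, 128, 127], [123, 129, 128], [120, 127, 127], [116, 123, 124]]
top row y=180 [[78, 81, 81], [103, 107, 106], [107, 112, 109], [107, 112, 111], [106, 111, 109], [106, 112, 109], [110, 115, 115], [116, 124, 129], [113, 121, 129], [96, 102, 110], [89, 94, 101], [94, 100, 106], [102, 110, 116], [108, 115, 123], [119, 127, 134], [117, 125, 134], [118, 126, 134], [118, 127, 135], [116, 124, 133], [116, 124, 133], [115, 124, 131], [116, 125, 131], [115, 123, 130], [115, 122, 126], [114, 120, 123], [112, 119, 120], [108, 113, 113], [108, 114, 113], [108, 112, 111], [107, 112, 110], [107,
[... 154 characters left out ...]
3, 111, 113], [134, 147, 151], [135, 150, 152], [132, 148, 150], [135, 151, 153], [135, 151, 153], [136, 153, 155], [136, 152, 154], [136, 152, 154], [138, 153, 156], [119, 134, 136], [71, 79, 80], [71, 74, 76], [86, 89, 90], [88, 89, 91], [87, 88, 91], [87, 88, 91]]
handle scene y=218 [[96, 98, 100], [96, 98, 99], [94, 96, 97], [87, 90, 90], [90, 98, 98], [136, 149, 148], [149, 164, 164], [149, 165, 165], [150, 166, 166], [149, 166, 166], [150, 165, 165], [148, 164, 164], [148, 164, 164], [148, 164, 164], [148, 163, 163], [148, 164, 163], [147, 163, 163], [148, 164, 164], [147, 163, 163], [140, 155, 155], [105, 114, 114], [91, 95, 95], [84, 86, 87], [92, 93, 94], [94, 95, 97], [94, 96, 97]]
```

```bash
cat > m.py <<'E'
from h import *
im={n:cv2.imread(f"pics/{n}0.png") for n in P}
def quad(n,box,f):
    x,y,w,h=box;c=cv2.resize(im[n][y:y+h,x:x+w],None,fx=4,fy=4,interpolation=cv2.INTER_CUBIC).astype(int)
    m=f(c).astype(np.uint8);m=cv2.morphologyEx(m,cv2.MORPH_CLOSE,np.ones((9,9)));m=cv2.morphologyEx(m,cv2.MORPH_OPEN,np.ones((9,9)))
    cs,_=cv2.findContours(m,cv2.RETR_EXTERNAL,cv2.CHAIN_APPROX_NONE);k=max(cs,key=cv2.contourArea);hl=cv2.convexHull(k)
    q=cv2.approxPolyN(hl,4,ensure_convex=True).reshape(-1,2).astype(float)
    q=np.roll(q,-np.argmin(q.sum(1)),0)
    v=c.astype(np.uint8).copy();cv2.polylines(v,[q.astype(int)],True,(0,255,0));
    if cv2.contourArea(q.astype(np.float32),True)<0:q=q[[0,3,2,1]]
    M=cv2.moments(hl);ce=np.array([M["m10"],M["m01"]])/M["m00"]
    return (q+.5)/4-.5+[x,y],(ce+.5)/4-.5+[x,y],cv2.resize(v,(300,300))
lab=lambda c:(c[:,:,2]-c[:,:,0]>6)
labs=lambda c:(c[:,:,2]-c[:,:,0]>7)
B={"label":{"scene":(232,136,24,30,labs),"top":(291,173,27,28,lab)},
"face":{"scene":(212,128,58,50,lambda c:(c[:,:,2]<=c[:,:,1]+1)&(c[:,:,1]>112)),"top":(278,152,52,65,lambda c:(c[:,:,2]<=c[:,:,1]+1)&(c[:,:,1]>97))},
"handle":{"scene":(275,205,35,35,lambda c:c[:,:,1]>125),"top":(205,200,40,40,lambda c:c[:,:,1]>112)}}
if __name__=="__main__":
    vis=[]
    for nm in B:
        Q={}
        for n in P:
            *b,f=B[nm][n];q,c,v=quad(n,b,f);Q[n]=q,c;vis.append(v);print(nm,n,q.round(1).tolist(),c.round(2))
            if nm=="handle":print(onz(n,c,.19).round(4),[onz(n,p,.19).round(4)[:2].tolist() for p in q])
        print("tri centre",tri([Q["scene"][1]],[Q["top"][1]]).round(4))
    cv2.imwrite("pics/m.png",cv2.resize(np.vstack([np.hstack(vis[::2]),np.hstack(vis[1::2])]),(800,533)))
E
python3 m.py
```

```text
label scene [[237.1, 139.4], [251.6, 144.1], [251.6, 162.9], [235.1, 158.4]] [243.71 151.32]
label top [[295.4, 175.4], [316.4, 180.4], [311.1, 197.1], [290.9, 191.6]] [303.37 186.05]
tri centre [[ 0.5774 -0.2009  0.1468]]
face scene [[214.4, 127.4], [266.1, 143.4], [263.4, 171.6], [215.9, 160.9]] [240.14 151.16]
face top [[293.9, 157.9], [330.4, 151.6], [313.4, 211.9], [282.1, 204.1]] [304.44 183.1 ]
tri centre [[ 0.5872 -0.205   0.1431]]
handle scene [[287.6, 210.1], [302.1, 211.1], [301.4, 221.9], [286.1, 219.9]] [294.38 215.84]
[0.4825 0.037  0.19  ] [[0.4967, 0.0175], [0.4586, 0.0284], [0.468, 0.0573], [0.5071, 0.0434]]
handle top [[220.6, 209.9], [230.4, 212.9], [225.6, 226.4], [216.4, 223.4]] [223.23 218.13]
[0.4828 0.0363 0.19  ] [[0.5068, 0.0434], [0.4974, 0.0156], [0.459, 0.0298], [0.4683, 0.056]]
tri centre [[0.4827 0.0365 0.1893]]
```

View pics/m.png

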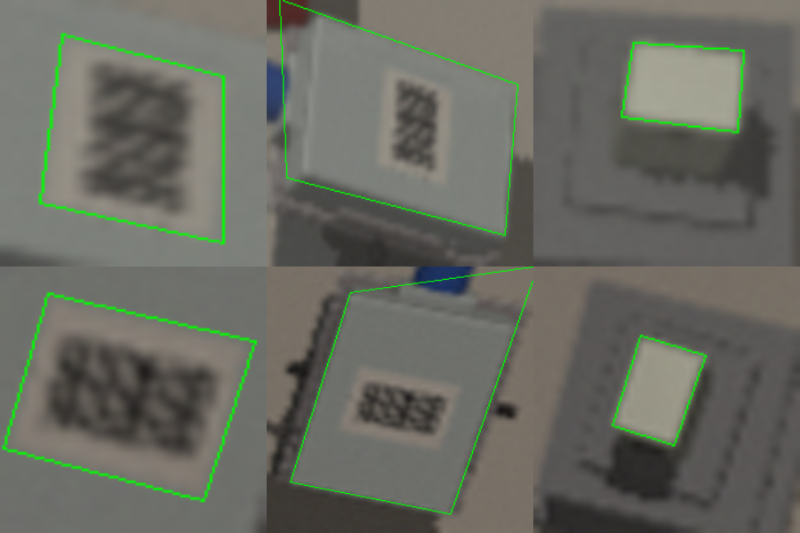

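The handle is found cleanly at (0.4827, 0.0368) with its long axis near -20°. The label and face quads are loose, so I'll take a sharper zoom for the face corners.

Run:
```python
from m import *
o=[]
for n,(x,y) in {"scene":(212,126),"top":(278,154)}.items():
    c=im[n][y:y+62,x:x+62];
    c=cv2.resize(c,(496,496),interpolation=cv2.INTER_CUBIC).astype(float)
    c=np.clip((c-60)*2.6,0,255).astype(np.uint8)
    for k in range(0,62,10):
        cv2.line(c,(k*8+4,0),(k*8+4,8),(0,0,255),1);cv2.line(c,(0,k*8+4),(8,k*8+4),(0,0,255),1)
    o.append(c[:, :398] if 0 else cv2.resize(c,(400,400)))
cv2.imwrite("pics/z.png",np.hstack(o))
B["label"]["scene"]=(232,136,24,30,lambda c:(c[:,:,2]-c[:,:,0]>9));B["label"]["top"]=(291,173,27,28,lambda c:(c[:,:,2]-c[:,:,0]>9))
a=[]
for n in P:
    *b,f=B["label"][n];q,c,v=quad(n,b,f);print(n,q.round(2).tolist(),c.round(2));a.append((q,c))
print(tri([a[0][1]],[a[1][1]]))
```

```text
scene [[237.38, 139.62], [252.38, 144.88], [250.38, 162.38], [235.38, 158.12]] [243.71 151.33]
top [[295.62, 175.88], [316.38, 180.88], [310.88, 196.62], [291.62, 191.38]] [303.43 186.14]
[[ 0.57727117 -0.2011514   0.14607311]]
```

View pics/z.png

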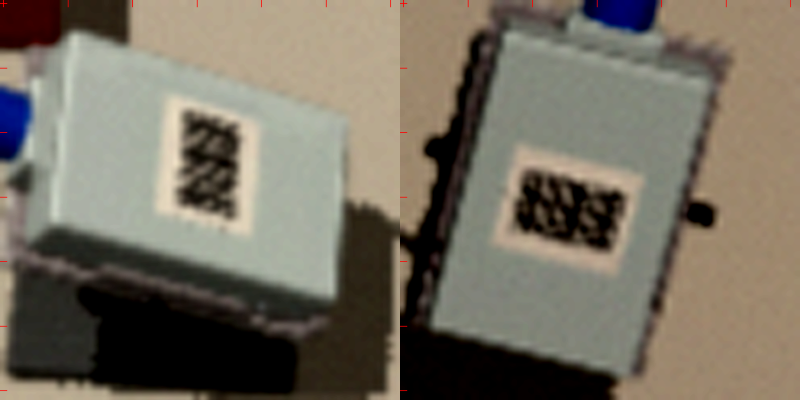

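The zoom shows the face corners clearly. In panel pixels, scene is (72,35), (347,115), (333,300), (50,230) and top is (316,82), (235,375), (30,330), (103,32). Label corners are readable too. Triangulating these gives the slope frame.

Run:
```python
from h import *
from scipy.spatial.transform import Rotation as Ro
k=400/62
f=lambda p,o:(np.array(p)+.5)/k-.5+o
S=f([(72,35),(347,115),(333,300),(50,230),(165,97),(262,117),(248,238),(155,212)],(212,126))
T=f([(316,82),(235,375),(30,330),(103,32),(243,175),(217,277),(93,242),(118,145)],(278,154))
X=tri(S,T);print(X.round(4).tolist())
for Y in(X[:4],X[4:]): print("sides",[np.linalg.norm(Y[i]-Y[(i+1)%4]).round(4) for i in range(4)])
F=X[:4];L=X[4:]
print("centres",F.mean(0).round(4),L.mean(0).round(4))
M=lambda a,b:np.array([(a,b,0),(a,-b,0)])
loc=np.array([(.075,-.05,0),(-.075,-.05,0),(-.075,.05,0),(.075,.05,0)])
lo2=np.array([(.025,-.03,0),(-.025,-.03,0),(-.025,.03,0),(.025,.03,0)])
R,_=Ro.align_vectors(np.r_[F-F.mean(0),L-L.mean(0)],np.r_[loc,lo2])
m=R.as_matrix();print(m.round(3));print("tilt",np.degrees(np.arccos(m[2,2])),"yaw",np.degrees(np.arctan2(m[1,0],m[0,0])),"yaw by normal",np.degrees(np.arctan2(-m[1,2],-m[0,2])))
u=F[[0,3]].mean(0)-F[[1,2]].mean(0);w=F[[2,3]].mean(0)-F[[0,1]].mean(0)
print("slope from long edge",np.degrees(np.arcsin(u[2]/np.linalg.norm(u))),np.degrees(np.arctan2(u[1],u[0])),"y-edge elev/yaw",np.degrees(np.arcsin(w[2]/np.linalg.norm(w))),np.degrees(np.arctan2(-w[0],w[1])))
```

```text
[[0.6293, -0.2686, 0.1727], [0.5037, -0.2332, 0.1078], [0.5289, -0.1385, 0.1053], [0.6556, -0.1724, 0.1732], [0.5908, -0.2358, 0.1561], [0.5464, -0.2237, 0.1402], [0.5652, -0.1674, 0.1326], [0.6064, -0.1789, 0.156]]
sides [np.float64(0.1457), np.float64(0.0981), np.float64(0.1476), np.float64(0.0997)]
sides [np.float64(0.0487), np.float64(0.0599), np.float64(0.0487), np.float64(0.059)]
centres [ 0.5794 -0.2032  0.1397] [ 0.5772 -0.2014  0.1462]
[[ 0.863  0.273 -0.425]
 [-0.234  0.962  0.142]
 [ 0.448 -0.023  0.894]]
tilt 26.633584517878397 yaw -15.20297942185691 yaw by normal -18.451136728094696
slope from long edge 26.899822632982044 -15.385678532361453 y-edge elev/yaw -0.6067201791203071 -15.102010701256646
```

apply_moves(
  series=[0.114,-0.165,0.02,0,0,-0.0056,1,0.114,-0.165,0.02,0,0,-0.0056,1,0.114,-0.165,0.02,0,0,-0.0056,1,0.114,-0.165,0.02,0,0,-0.0056,1,0.114,-0.165,0.02,0,0,-0.0056,1,0.114,-0.165,0,0,0,0,1,0.114,-0.165,0,0,0,0,1,0.114,-0.165,0,0,0,0,1,0.114,-0.165,0,0,0,0,1,0.114,-0.165,0,0,0,0,1,0.114,-0.165,0,0,0,0,1,0.114,-0.165,0,0,0,0,1],
  squeeze=60,
)

```text
time_s: 1.3
position: [0.4153, 0.134, 0.2511]
tcp_rot: [3.142, -0.0, 2.794]
wrist_force: [-0.2, 0.1, 0.2]
gripper_width: 0.0855
grasp_force: 0.0
```

apply_moves(
  series=[0.114,-0.165,0,0,0,0,1,0.114,-0.165,0,0,0,0,1,0.114,-0.165,0,0,0,0,1,0,0,0,0,0,0,1,0,0,0,0,0,0,1],
)

```text
time_s: 1.8
position: [0.4831, 0.0359, 0.2506]
tcp_rot: [-3.141, -0.002, 2.792]
wrist_force: [-1.5, 0.5, -0.4]
gripper_width: 0.0852
grasp_force: 0.0
```

apply_moves(
  series=[-0.001,0.004,-0.1,0,0,0,1,0,0,-0.147,0,0,0,1,0,0,-0.147,0,0,0,1,0,0,-0.147,0,0,0,1,0,0,-0.047,0,0,0,1,0,0,0,0,0,0,1,0,0,0,0,0,0,0,0,0,0,0,0,0,0,0,0,0,0,0,0,0,0,0,0,0,0,0,0,0,0,0,0,0,0,0,0,0,0,0,0,0,0],
)

```text
time_s: 3.0
position: [0.4837, 0.0372, 0.1347]
tcp_rot: [3.141, 0.002, 2.794]
wrist_force: [-1.3, -1.9, 6.4]
gripper_width: 0.0297
grasp_force: 57.4
```

```bash
cat > s.py <<'E'
from h import *
def avg(n=4):
    L=[]
    for _ in range(n):
        arm.camera("top");L.append(arm.sense())
    for k in("position","tcp_rot","wrist_force"):
        A=np.array([l[k] for l in L]);print(k,A.mean(0).round(4).tolist(),"sd",A.std(0).round(4).tolist())
    s=L[-1];print(s["time_s"],"q",np.round(s["qpos"],3),"w",s["gripper_width"],s["grasp_force"]);return s,{k:np.mean([l[k] for l in L],0) for k in("position","wrist_force")}
if __name__=="__main__":avg()
E
python3 s.py
```

```text
position [0.4836, 0.0372, 0.1347] sd [0.0, 0.0, 0.0]
tcp_rot [3.1413, 0.0017, 2.7937] sd [0.0, 0.0, 0.0]
wrist_force [-1.4239, -0.5807, 6.4666] sd [0.4611, 0.6184, 0.4663]
3.2 q [-0.154  0.233  1.825 -0.     1.082 -1.377] w 0.029235070288980224 57.41396248340607
```

apply_moves(
  series=[0,0,0.05,0,0,0,0,0,0,0.1,0,0,0,0,0,0,0.15,0,0,0,0,0,0,0.15,0,0,0,0,0,0,0.15,0,0,0,0,0,0,0.05,0,0,0,0,0,0,0,0,0,0,0,0,0,0,0,0,0,0],
)

```text
time_s: 4.0
position: [0.4823, 0.0375, 0.2623]
tcp_rot: [-3.141, -0.002, 2.794]
wrist_force: [0.2, -0.3, -1.9]
gripper_width: 0.0295
grasp_force: 57.6
```

```bash
python3 s.py; python3 -c "
from h import *
a=arm.camera('scene')[150:270,200:360,::-1];b=arm.camera('top')[140:260,160:320,::-1]
cv2.imwrite('pics/lift.png',cv2.resize(np.hstack([a,b]),(800,300),interpolation=cv2.INTER_CUBIC))"
```

```text
position [0.4821, 0.0375, 0.2619] sd [0.0001, 0.0, 0.0001]
tcp_rot [-3.1409, -0.0034, 2.7938] sd [0.0, 0.0002, 0.0]
wrist_force [-0.0871, 0.3706, -3.0968] sd [0.327, 0.2794, 0.7785]
4.2 q [-0.154  0.12   1.632 -0.     1.393 -1.377] w 0.02899415793622773 57.6051127910614
```

View pics/lift.png

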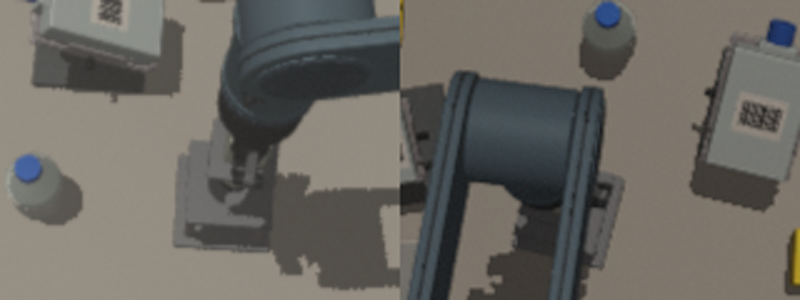

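The scanner is out of the holster and in the gripper, and the reading of about 3 N matches its weight. Now to a standoff over the label, tilted to the face normal.

apply_moves(
  series=[0,0,0.1,0,0,0,0,0.015,-0.182,0.017,0,0,0,0,0.015,-0.182,0.017,0,0,0,0,0.015,-0.182,0.017,-0.0098,-0.0362,0,0,0.015,-0.182,0.017,-0.0098,-0.0362,0,0,0.015,-0.182,0.017,-0.0098,-0.0362,0,0,0.015,-0.182,0.017,-0.0098,-0.0362,0,0,0,0,0,0,0,0,0,0,0,0,0,0,0,0,0,0,0,0,0,0,0],
)

```text
time_s: 5.3
position: [0.5011, -0.1804, 0.3039]
tcp_rot: [3.099, 0.468, 2.784]
wrist_force: [-0.1, 0.1, -2.2]
gripper_width: 0.0293
grasp_force: 58.5
```

```bash
cat > g.py <<'E'
from s import *
from scipy.spatial.transform import Rotation as Ro
s,a=avg(6)
th,ps=np.radians([27,-15.2]);n=np.array([-np.sin(th)*np.cos(ps),-np.sin(th)*np.sin(ps),np.cos(th)])
L=np.array([.5772,-.2014,.146])
z=Ro.from_euler('xyz',s["tcp_rot"]).as_matrix()[:,2]
print("tool z",z.round(4),"angle err",np.degrees(np.arccos(min(1,-z@n))).round(2),"fix rotvec deg",np.degrees(np.cross(z,-n)).round(2))
nose=a["position"]+.1155*z;e=nose-L
print("nose",nose.round(4),"gap",(e@n*1000).round(2),"lateral mm",((e-n*(e@n))*1000).round(2),"Fn",(a["wrist_force"]@n).round(2))
E
python3 g.py
```

```text
position [0.5016, -0.18, 0.3041] sd [0.0001, 0.0001, 0.0]
tcp_rot [3.099, 0.4688, 2.7858] sd [0.0001, 0.0003, 0.0003]
wrist_force [0.1863, -0.0987, -2.8086] sd [0.5304, 0.4275, 0.2586]
5.6 q [-0.682 -0.099  1.845  0.226  0.972 -1.994] w 0.029452957913961977 58.47597777843475
tool z [ 0.4381 -0.1176 -0.8912] angle err 0.08 fix rotvec deg [-0.08 -0.   -0.04]
nose [ 0.5522 -0.1936  0.2011] gap 60.99 lateral mm [1.75 0.58 0.78] Fn -2.6
```

apply_moves(
  series=[0.03,-0.01,-0.068,0,0,0,0,0.03,-0.01,-0.068,0,0,0,0,0.03,-0.01,-0.068,0,0,0,0,0.0088,-0.0024,-0.0178,0,0,0,0,0.0088,-0.0024,-0.0178,0,0,0,0,0,0,0,0,0,0,0,0,0,0,0,0,0,0],
)

```text
time_s: 6.3
position: [0.5228, -0.188, 0.2569]
tcp_rot: [3.099, 0.47, 2.784]
wrist_force: [0.5, -0.1, -2.7]
gripper_width: 0.0291
grasp_force: 58.4
```

```bash
python3 g.py;  python3 -c "
from h import *
a=arm.camera('scene')[100:220,170:330,::-1];b=arm.camera('top')[130:250,220:380,::-1]
cv2.imwrite('pics/near.png',cv2.resize(np.hstack([a,b]),(800,300),interpolation=cv2.INTER_CUBIC))"
```

```text
position [0.5227, -0.1881, 0.2568] sd [0.0001, 0.0, 0.0001]
tcp_rot [3.0995, 0.4705, 2.7838] sd [0.0001, 0.0002, 0.0001]
wrist_force [-0.012, -0.2532, -2.9715] sd [0.3597, 0.5075, 0.2915]
6.6 q [-0.663 -0.018  1.89   0.238  0.844 -2.006] w 0.02944016885974242 58.425591588020325
tool z [ 0.4387 -0.1191 -0.8907] angle err 0.04 fix rotvec deg [ 0.    0.04 -0.  ]
nose [ 0.5734 -0.2019  0.154 ] gap 8.71 lateral mm [-0.02 -1.51  0.19] Fn -2.67
```

View pics/near.png

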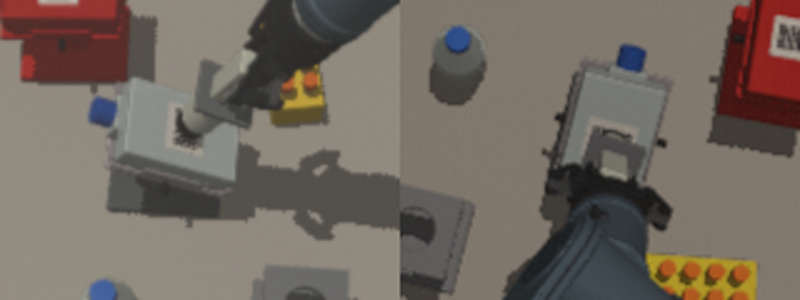

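The picture shows the scanner square over the label, with its nose at panel (190,130) in the scene half and no contact yet. I'll creep in along the normal.

apply_moves(
  series=[0.0044,0.0063,-0.0089,0,0,0,0,0.0044,-0.0012,-0.0089,0,0,0,0,0.0044,-0.0012,-0.0089,0,0,0,0,0,0,0,0,0,0,0],
)

```text
time_s: 7.1
position: [0.5252, -0.1871, 0.2503]
tcp_rot: [3.099, 0.469, 2.784]
wrist_force: [0.3, -0.1, -3.4]
gripper_width: 0.0294
grasp_force: 58.4
```

```bash
python3 g.py
```

```text
position [0.5252, -0.1872, 0.2508] sd [0.0, 0.0, 0.0002]
tcp_rot [3.0991, 0.4694, 2.7837] sd [0.0001, 0.0003, 0.0]
wrist_force [-0.1318, -0.1538, -2.6081] sd [0.545, 0.5793, 0.6297]
7.4 q [-0.656 -0.008  1.895  0.238  0.829 -2.003] w 0.029439012598353517 58.42551648616791
tool z [ 0.4384 -0.1188 -0.8909] angle err 0.02 fix rotvec deg [-0.01  0.02 -0.01]
nose [ 0.5759 -0.2009  0.1479] gap 2.31 lateral mm [-0.31  0.19 -0.18] Fn -2.28
```

apply_moves(
  series=[0.0044,-0.0012,-0.0089,0,0,0,0,0,0,0,0,0,0,0],
)

```text
time_s: 7.6
position: [0.5263, -0.1876, 0.2493]
tcp_rot: [3.099, 0.47, 2.784]
wrist_force: [-0.0, 0.4, -0.3]
gripper_width: 0.0291
grasp_force: 58.7
```

```bash
python3 g.py
```

```text
position [0.5262, -0.1876, 0.2493] sd [0.0, 0.0, 0.0]
tcp_rot [3.0994, 0.47, 2.7838] sd [0.0, 0.0, 0.0]
wrist_force [-1.095, 0.2897, -0.1607] sd [0.5087, 0.8234, 0.4678]
7.9 q [-0.656 -0.005  1.896  0.238  0.824 -2.003] w 0.02893806398875736 58.653103709220886
tool z [ 0.4387 -0.119  -0.8907] angle err 0.04 fix rotvec deg [-0.    0.04 -0.01]
nose [ 0.5769 -0.2013  0.1465] gap 0.56 lateral mm [-0.06  0.04 -0.03] Fn 0.37
```

Contact: the normal force rose about 2.9 N at 0.6 mm computed gap. Pushing on about 3.5 mm more, aiming at mid-stroke.

apply_moves(
  series=[0.004,-0.0011,-0.008,0,0,0,0,0.004,-0.0011,-0.008,0,0,0,0,0,0,0,0,0,0,0],
)

```text
time_s: 8.2
position: [0.5279, -0.188, 0.2459]
tcp_rot: [3.099, 0.47, 2.784]
wrist_force: [-1.8, 0.4, 1.8]
gripper_width: 0.0294
grasp_force: 58.8
```

```bash
python3 g.py
```

```text
position [0.5278, -0.188, 0.246] sd [0.0, 0.0, 0.0]
tcp_rot [3.0993, 0.4699, 2.7837] sd [0.0, 0.0, 0.0]
wrist_force [-1.8394, 0.5324, 1.2604] sd [0.7703, 0.3381, 0.3958]
8.5 q [-6.540e-01  1.000e-03  1.898e+00  2.390e-01  8.150e-01 -2.004e+00] w 0.029512301634167674 58.80728244781494
tool z [ 0.4385 -0.1189 -0.8908] angle err 0.03 fix rotvec deg [-0.01  0.03 -0.01]
nose [ 0.5785 -0.2017  0.1431] gap -3.14 lateral mm [-0.11  0.06 -0.06] Fn 1.99
```

Net normal force is about 4.5 N, so the hood is roughly 5 mm in. Holding still.

apply_moves(
  series=[0,0,0,0,0,0,0,0,0,0,0,0,0,0,0,0,0,0,0,0,0,0,0,0,0,0,0,0,0,0,0,0,0,0,0,0,0,0,0,0,0,0,0,0,0,0,0,0,0,0,0,0,0,0,0,0,0,0,0,0,0,0,0,0,0,0,0,0,0,0,0,0,0,0,0,0,0,0,0,0,0,0,0,0],
)

```text
time_s: 9.7
position: [0.5278, -0.188, 0.246]
tcp_rot: [3.099, 0.47, 2.784]
wrist_force: [-1.8, 0.1, 2.5]
gripper_width: 0.0293
grasp_force: 58.9
```

apply_moves(
  series=[0,0,0,0,0,0,0,0,0,0,0,0,0,0,0,0,0,0,0,0,0,0,0,0,0,0,0,0,0,0,0,0,0,0,0,0,0,0,0,0,0,0,0,0,0,0,0,0,0,0,0,0,0,0,0,0],
)

```text
time_s: 10.5
position: [0.5277, -0.1879, 0.2459]
tcp_rot: [3.099, 0.47, 2.784]
wrist_force: [-1.3, -0.6, 2.4]
gripper_width: 0.0291
grasp_force: 59.0
```

```bash
python3 g.py;  python3 -c "
from h import *
a=arm.camera('scene')[100:220,170:330,::-1];b=arm.camera('top')[130:250,220:380,::-1]
cv2.imwrite('pics/press.png',cv2.resize(np.hstack([a,b]),(800,300),interpolation=cv2.INTER_CUBIC))"
```

```text
position [0.5277, -0.1879, 0.2459] sd [0.0, 0.0, 0.0]
tcp_rot [3.0992, 0.4696, 2.7837] sd [0.0, 0.0, 0.0]
wrist_force [-1.084, -0.1374, 2.2017] sd [0.2026, 0.6729, 0.419]
10.8 q [-6.540e-01  1.000e-03  1.898e+00  2.390e-01  8.150e-01 -2.004e+00] w 0.029046641384513943 59.019665122032166
tool z [ 0.4383 -0.1187 -0.8909] angle err 0.02 fix rotvec deg [-0.02  0.01 -0.01]
nose [ 0.5784 -0.2016  0.143 ] gap -3.21 lateral mm [-0.25  0.14 -0.14] Fn 2.42
```

View pics/press.png

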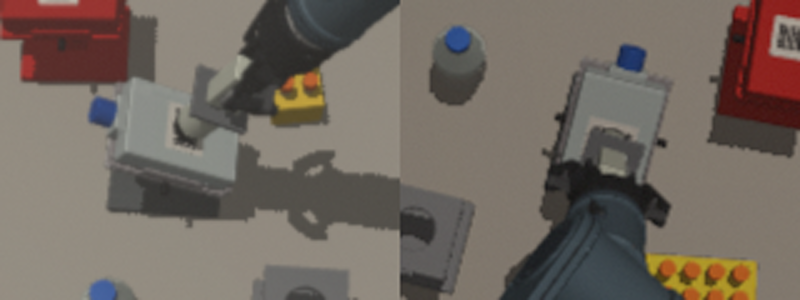

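The picture shows the hood seated in the middle of the label, with the flask and tray undisturbed. The hold ran from 8.2 to 10.8 s at about 4.5–5 N, so I'll back off along the normal and return over the holster.

apply_moves(
  series=[-0.022,0.006,0.0446,0,0,0,0,-0.0438,0.0119,0.0892,0,0,0,0,-0.0657,0.0178,0.1338,0,0,0,0,-0.015,0.182,0,0.0098,0.0362,0,0,-0.015,0.182,0,0.0098,0.0362,0,0,-0.015,0.182,0,0.0098,0.0362,0,0,-0.015,0.182,0,0.0098,0.0362,0,0,-0.015,0.182,-0.03,0,0,0,0,-0.015,0.182,-0.03,0,0,0,0,0,0,0,0,0,0,0,0,0,0,0,0,0,0],
)

```text
time_s: 12.0
position: [0.4827, 0.0384, 0.287]
tcp_rot: [-3.141, -0.002, 2.796]
wrist_force: [0.9, -0.7, -2.8]
gripper_width: 0.0296
grasp_force: 58.8
```

```bash
python3 g.py
```

```text
position [0.4833, 0.0369, 0.2875] sd [0.0002, 0.0003, 0.0001]
tcp_rot [-3.1412, 0.0, 2.7929] sd [0.0002, 0.0003, 0.0009]
wrist_force [-0.2711, -0.3306, -2.4818] sd [0.2776, 0.4672, 0.1788]
12.3 q [-0.155  0.106  1.586 -0.     1.449 -1.376] w 0.029694338242848645 58.823813796043396
tool z [ 2.e-04 -2.e-04 -1.e+00] angle err 26.98 fix rotvec deg [ -6.81 -25.09   0.  ]
nose [0.4834 0.0368 0.172 ] gap 92.65 lateral mm [-53.24 227.2  -56.53] Fn -2.13
```

apply_moves(
  series=[0.0005,0.0015,-0.15,0,0,0,0,0,0,-0.1,0,0,0,0,0,0,-0.1,0,0,0,0,0,0,-0.1,0,0,0,0,0,0,-0.1,0,0,0,0,0,0,0,0,0,0,0],
)

```text
time_s: 12.9
position: [0.4816, 0.0375, 0.175]
tcp_rot: [-3.14, -0.005, 2.793]
wrist_force: [-0.4, -0.5, -2.5]
gripper_width: 0.0291
grasp_force: 58.7
```

apply_moves(
  series=[0.002,0,-0.055,0,0,0,0,0.002,0,-0.055,0,0,0,0,0,0,-0.05,0,0,0,0,0,0,0,0,0,0,0,0,0,0,0,0,0,0],
)

```text
time_s: 13.4
position: [0.4843, 0.038, 0.1453]
tcp_rot: [-3.142, -0.0, 2.794]
wrist_force: [-0.1, -0.6, -1.7]
gripper_width: 0.0295
grasp_force: 58.8
```

```bash
python3 s.py
```

```text
position [0.4847, 0.0379, 0.1458] sd [0.0001, 0.0, 0.0001]
tcp_rot [3.1414, 0.0009, 2.7939] sd [0.0001, 0.0003, 0.0]
wrist_force [0.1816, 0.0892, -2.7556] sd [0.2706, 0.2639, 0.853]
13.6 q [-0.152  0.223  1.808 -0.     1.11  -1.375] w 0.02974607389622575 58.840534687042236
```

apply_moves(
  series=[-0.0025,-0.0018,-0.025,0,0,0,0,-0.0025,-0.0018,-0.02,0,0,0,0,0,0,-0.01,0,0,0,0,0,0,0,0,0,0,0],
)

```text
time_s: 14.0
position: [0.4829, 0.0372, 0.1348]
tcp_rot: [-3.141, -0.001, 2.794]
wrist_force: [-3.1, -0.8, 4.8]
gripper_width: 0.0294
grasp_force: 59.5
```

```bash
python3 s.py
```

```text
position [0.4829, 0.0372, 0.1348] sd [0.0, 0.0, 0.0]
tcp_rot [-3.1413, -0.0005, 2.794] sd [0.0, 0.0, 0.0]
wrist_force [-4.4712, -0.2179, 5.6471] sd [0.2196, 0.3392, 0.6136]
14.2 q [-0.154  0.233  1.825 -0.     1.084 -1.377] w 0.02953666770570726 59.67002749443054
```

The shoulder is on the plate, since the z force turned upward at the same height as at the grasp. Releasing, then rising.

apply_moves(
  series=[0,0,0,0,0,0,0.5,0,0,0,0,0,0,1,0,0,0,0,0,0,1,0,0,0,0,0,0,1,0,0,0,0,0,0,1,0,0,0,0,0,0,1,0,0,0,0,0,0,1],
)

```text
time_s: 14.9
position: [0.4833, 0.0372, 0.1344]
tcp_rot: [3.142, -0.0, 2.794]
wrist_force: [-1.1, 1.6, 0.3]
gripper_width: 0.0853
grasp_force: 0.0
```

apply_moves(
  series=[0,0,0.05,0,0,0,1,0,0,0.12,0,0,0,1,0,0,0.15,0,0,0,1,0,0,0.15,0,0,0,1,0,0,0.15,0,0,0,1,-0.1,0.15,0.1,0,0,0,1,-0.1,0.15,0,0,0,0,1,-0.1,0.15,0,0,0,0,1,-0.1,0.15,0,0,0,0,1,-0.1,0.15,0,0,0,0,1,0,0,0,0,0,0,1,0,0,0,0,0,0,1],
)

```text
time_s: 16.1
position: [0.3831, 0.1876, 0.2792]
tcp_rot: [3.141, 0.001, 2.796]
wrist_force: [0.6, 0.2, 0.6]
gripper_width: 0.0854
grasp_force: 0.0
```

Run:
```python
from h import *
im={}
for n in P:
    im[n]=arm.camera(n);cv2.imwrite(f"pics/{n}0.png",im[n][:,:,::-1])
import m
m.im={n:cv2.imread(f"pics/{n}0.png") for n in P}
for n in P:
    *b,f=m.B["handle"][n];q,c,v=m.quad(n,b,f);print(n,onz(n,c,.19).round(4),[onz(n,p,.19).round(3)[:2].tolist() for p in q])
cv2.imwrite("pics/end.png",cv2.resize(np.hstack([m.im["scene"][110:260,190:340],m.im["top"][130:280,190:340]]),(800,400),interpolation=cv2.INTER_CUBIC))
s=arm.sense();print(s["time_s"],s["wrist_force"],s["gripper_width"])
```

```text
scene [0.4819 0.0373 0.19  ] [[0.496, 0.016], [0.456, 0.03], [0.468, 0.058], [0.507, 0.044]]
top [0.508  0.0423 0.19  ] [[0.538, 0.089], [0.535, -0.025], [0.51, -0.025], [0.458, 0.09]]
16.2 [ 0.01180192 -0.43236428 -0.52172442] 0.0855610591206951
```

View pics/end.png

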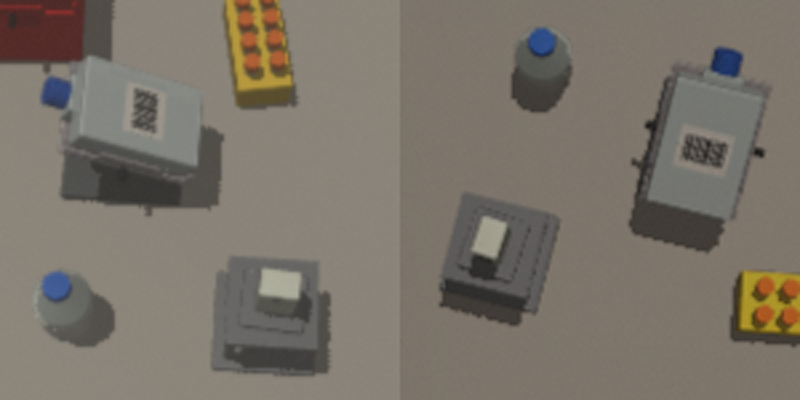

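The final picture shows the scanner upright in its holster, with the handle top at panel (280,285) in the scene half and (490,240) in the top half. The scene view puts it at (0.482, 0.037), as at the start. The large flask, bottle and tube rack look unmoved.

```bash
python3 -c "
from cell import arm
print(arm.hand_in())"
```

```text
the job is handed in; nothing more can be done
None
```

I pressed the scanner onto the larger flask's label at about 4.5–5 N, with the hood an estimated 5 mm in, and held it there for about 2.6 s. It is back in its holster, upright and released, and the job was handed in at about 16 s; no verdict came back.

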